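# Set out the notched sawing board over the closed findings drawer

## Robot

A 6-joint arm with a two-finger parallel gripper is mounted at the origin on the work surface. World frame = base frame: x ahead of the robot, y to its left, z up, the work surface at z = 0. Lengths are in mm, angles in rad, forces in N, time in s.
With the tool pointing down it reaches from about 275 to 725 mm from the base axis. Payload 5.6 kg.
Tool frame: the origin (TCP) lies at the very end of the fingers, on their centre line; the grasp point (between the pads) lies 19 mm behind it; z points along the fingers, y is the line along which they close (so a half turn about z gives the same grasp; the last joint's range is limited). The gripper opens to 85 mm and grips with 20 to 120 N. Pads are 22 mm wide; open, the fingers measure 114 mm over their backs; the gripper's body (76 mm by 85 mm) begins 54 mm behind the grasp point. The pads swing forward as they close: fully open they stand 13 mm farther back than shut.
Start: joints at [1.63, 0.255, 0.108, 0, -1.424, -0.285], TCP at [123.11, 536.038, 231.283] pointing down, gripper open.
Joint ranges: [-2.95, 2.95], [-1.21, 1.97], [-1.09, 1.5], [-2.87, 1.71], [-2.94, -0.07], [-3.05, 3.05]. Speed limits (rad/s): [2.57, 2.57, 3.14, 3.14, 3.14, 3.14].

## Interface

Orientations are given as a unit quaternion [w, x, y, z].
In Python, from plant import manip, viewer gives the robot as it stands. The module is installed in compiled form; this text tells all that it offers.
- The arm moves only by the tool move_tool, called after "Request:" by a JSON object that holds its "op" and its "data". Schema: {"type":"object","properties":{"deltas":{"type":"array","items":{"type":"object","properties":{"trans":{"type":"array","items":{"type":"number"},"minItems":3,"maxItems":3},"turn_vec":{"type":"array","items":{"type":"number"},"minItems":3,"maxItems":3}},"additionalProperties":false},"minItems":1,"maxItems":12},"finger_gap":{"type":"number"},"force":{"type":"number"},"only":{"type":"string"},"quiet":{"type":"boolean"},"lines":{"type":"string"}},"required":["deltas"],"additionalProperties":false}. deltas is a list of rows, 1 to 12 of them, each an object with the fields trans (a list: dx, dy, dz in mm), turn_vec (a list: a rotation vector rx, ry, rz in rad); a field left out counts as zero; each row is the pose to reach, as a shift and turn from the pose commanded when the call began, along the tool's axes at that moment; what a row does not reach only later rows make up. A row lasts 1/12 s, in which the tool goes at most 41.7 mm and 0.125 rad, less where a joint would pass 70% of its speed; a pose out of reach is approached as far as the arm can. finger_gap is the finger opening in mm, set as the call begins (left out keeps the last). The fingers move at their own pace and stop on an object; force is the grip in N (left out, the last holds). Time passes only in rows, so rows that do not move let the fingers close. The tool returns the time, the measured TCP pose, the force, the opening and the grip force at its end. only (a regular expression) keeps the lines of the reply that match it, lines (a string "A,B") keeps lines A to B, and quiet returns only ok. Input that does not fit is refused with a message, and nothing moves.
- manip.sense(): the state, without advancing time (a new reading comes with each control period).
- viewer.read_camera(name): name is "scene" or "top"; returns a dict with "image" (480x640x3 uint8, red, green, blue), "vfov" (degrees; the focal length in pixels is half the picture's height over the tangent of half this angle, whatever the lens; pixels are square), "cx", "cy" (the principal point, pixels), "world_to_cam" (4x4, takes a point from world to camera coordinates). Camera axes: x right, y up, looking along -z (the intrinsics and any distortion apply to the point x, -y, -z); pixel columns grow to the right and rows downward; lengths in mm; the calibration is good to about 2 mm. A picture is of the moment at which its call begins. There is no depth.
- manip.job_done(): hands the job in; it is judged then, once.
The state is a dict: "t": time; "joint_pos": joint angles; "dq": joint speeds; "joint_torque": joint torques, N m; "tcp_pos": TCP position; "tcp_rot": TCP orientation; "ft_force": force on the tool from outside, world axes, zero at the start; "moment": the same for the moment, N m; "grip_width": finger opening in mm; "finger_force": force on a finger pad.
Only numpy, scipy, OpenCV 4.12 (cv2) and the standard library are available. Lean on these libraries where they do the work, as an engineer would, in place of code of your own. Each camera call takes 0.05 s, during which the arm holds its last target. There are 200 camera calls.

## Task

The drawer of the low grey-painted chest has been left open: first push it fully home until it clicks past its catch and sits flush. Then slide the notched sawing board that lies on the chest straight out over the drawer, notched end first and without lifting it, until the dark line across it lies right over the chest's top front edge and parallel to it. The board tips there if let go, so finish with the gripper still holding it flat on the chest top; leave everything else where it is.

Things in the scene. Friction and masses are not known exactly. Their poses are not given: they have to be found in the camera images.
- edge (a point): Middle of the top front edge of the low grey-painted chest, which is fixed to the table: 260 mm deep, 280 wide, 100 high, top flat. x points level from the front to the back of the chest (drawer and board come out along -x), y across it, z up. The chest's place and heading change each time
- drawer (a joint): How far the chest's drawer is open, in m: 0 = fully home, its front flush with the chest's; 0.05 to 0.10 at the start. It runs stiffly (1.5 N plus 4 N per m/s) and stays where it is left; from about 15 to 7 mm before home it passes a sprung catch that needs some 2 N more and then keeps it in; at 0 it meets a rigid stop
- pull (a point): Middle of the drawer's steel bar pull: bar 100 mm long, level, parallel to the drawer front and 35 mm out from it, 35 mm below the chest's top; moves with the drawer. The drawer front is 256 mm wide, from 8 to 84 mm above the table. Axes as edge; pushing the bar or the front along +x closes the drawer
- board: Loose plywood board, 230 mm long, 18 thick, 0.2 to 0.3 kg, flat on the chest. Origin: underside, below the middle of the dark line; x along it to the plain tail, z up. Tail 60 mm wide, x -40 to +90 mm; head 100 mm wide, x -140 to -40 mm, with a notch 28 mm wide and 60 deep in its end. Centre of mass at x = -30 mm. At first its notched end is 10 to 35 mm behind the front edge, up to 0.1 rad askew
- line (a point): Middle of the dark burnt line across the board, 5 mm wide, on the board's upper face (18 mm above its underside); same axes as the board. The line lies 140 mm from the notched end and 40 mm from the shoulder where the head begins. With the line over the chest's edge the board's centre of mass is off the chest, so it tips unless held
- tin: Bystander: small closed metal tin, 38 mm across, 26 mm high, loose on the chest top near one side, beside the board (about 115 mm from the chest's centreline); origin at the centre of its underside
- pliers: Bystander: small pliers with red handles, 125 mm long, lying on the table; origin under the middle
- blank_a: Bystander: wooden earring disc, 36 mm across, 6 mm thick, on the table; origin at the centre of its underside
- blank_b: Bystander: dark wooden earring disc, 28 mm across, 6 mm thick, on the table; origin at the centre of its underside
- file: Bystander: small hand tool with a handle, lying on the table; origin under the middle
Mind the look-alikes: they are no part of the job. There is more than one size of the board; the one meant has the size given above.

How it is judged (in metres and radians):
On the way, in this order (a step that is already met when the one before it is completed fails the run):
1. the drawer is fully home, with the board not yet slid out (value of joint drawer below 0.004 m and x of line in the frame of edge above 0.1 m), for 0.2 s.
2. the board's line has come over the front edge (x of line in the frame of edge between -0.007 and 0.007 m), for 0.2 s.
At the end, for the whole second after the job is handed in: Drawer home (4 mm); the dark line over the chest's top front edge (7 mm) and parallel to it (0.12 rad); the board flat on the chest top (0.06 rad, 5 mm), still, and touched by the fingers with over 0.8 N; bystanders within 30 mm of their places (all of step 2 and value of joint drawer below 0.004 m and z of line in the frame of edge between 0.013 and 0.024 m and y of line in the frame of edge between -0.1 and 0.1 m and angle between board's own z axis and vertical below 0.06 rad and angle between the x axis of board and the x axis of edge, either way round below 0.12 rad and contact force between the fingers and board above 0.8 N and linear speed of board below 0.01 m/s and distance of each of tin, pliers, blank_a, blank_b, file from where it was at the start of the episode below 0.03 m); the arm keeps its last pose, push and grip.
It fails at once if the board tips or is lifted off the chest (angle between board's own z axis and vertical above 0.15 rad or z of line in the frame of edge above 0.04 m or z of line in the frame of edge below -0.02 m).
It fails at once if the board is slid out while the drawer is open (value of joint drawer above 0.02 m and x of line in the frame of edge below 0.08 m).
It fails at once if a bystander is disturbed (distance of any of tin, pliers, blank_a, blank_b, file from where it was at the start of the episode above 0.03 m).
It also fails if it takes over 51 s, if anything falls off the work surface, if the arm or the gripper's body presses on something with over 40 N, if the wrist force passes 120 N, or if a joint passes its speed limit or range.

## Working session

There is one attempt and no reset: what is moved stays moved. The work goes in short steps, Python scripts to look and compute and a tool call to move; the robot and the scene stay as the last step left them, time stands still between calls to the robot, and variables do not carry over. Pictures are saved under pics/ and viewed, at most 10 in all, crops included, and the job is handed in when it is done.

```bash
mkdir -p pics; cat > h.py <<'E'
import numpy as np, cv2
from plant import manip, viewer
def cam(n):
    c=viewer.read_camera(n); return c
def save(c,f): cv2.imwrite(f,c["image"][:,:,::-1])
def ray(c,uv):
    f=240/np.tan(np.radians(c["vfov"])/2)
    d=np.array([(uv[0]-c["cx"])/f,-(uv[1]-c["cy"])/f,-1.])
    T=np.array(c["world_to_cam"]);R=T[:3,:3]
    return -R.T@T[:3,3], R.T@d
def atz(c,uv,z):
    o,d=ray(c,uv); return o+d*(z-o[2])/d[2]
def proj(c,p):
    f=240/np.tan(np.radians(c["vfov"])/2)
    T=np.array(c["world_to_cam"]);q=T[:3,:3]@np.array(p)+T[:3,3]
    return np.array([c["cx"]+f*q[0]/-q[2],c["cy"]-f*q[1]/-q[2]])
def tri(c1,u1,c2,u2):
    o1,d1=ray(c1,u1);o2,d2=ray(c2,u2)
    s=np.linalg.lstsq(np.c_[d1,-d2],o2-o1,rcond=None)[0]
    a=o1+d1*s[0];b=o2+d2*s[1];return (a+b)/2,np.linalg.norm(a-b)
E
python3 - <<'E'
from h import *
import pickle
d={}
for n in("top","scene"):
    c=cam(n);save(c,f"pics/{n}0.png");d[n]=c
    print(n,{k:v for k,v in c.items() if k!="image"})
pickle.dump(d,open("c0.pkl","wb"))
print(manip.sense())
E
```

```text
top {'vfov': 43.59470391320991, 'cx': 324.74924341608005, 'cy': 242.55411381751702, 'world_to_cam': array([[ 1.15101967e-02, -9.99924974e-01,  4.19066936e-03,
        -7.36501281e+01],
       [ 9.78874355e-01,  1.21232740e-02,  2.04102971e-01,
        -5.58330877e+02],
       [-2.04138462e-01,  1.75287343e-03,  9.78940456e-01,
        -1.22987731e+03],
       [ 0.00000000e+00,  0.00000000e+00,  0.00000000e+00,
         1.00000000e+00]])}
scene {'vfov': 51.1826496785627, 'cx': 324.6974407554714, 'cy': 236.44973144238895, 'world_to_cam': array([[-5.86771235e-01,  8.09752721e-01,  2.19818373e-04,
         3.76590495e+02],
       [-6.50054892e-01, -4.71211205e-01,  5.96144813e-01,
         2.51648790e+02],
       [ 4.82833465e-01,  3.49657734e-01,  8.02876898e-01,
        -1.40610083e+03],
       [ 0.00000000e+00,  0.00000000e+00,  0.00000000e+00,
         1.00000000e+00]])}
{'t': 0.1, 'joint_pos': array([ 1.62960480e+00,  2.55677083e-01,  1.07125093e-01, -4.30050462e-04,
       -1.42392252e+00, -2.84618779e-01]), 'dq': array([-0.00095927, -0.00023128,  0.00354186,  0.00112635,  0.00082123,
        0.00053271]), 'joint_torque': array([-2.09430451e-03, -3.87603378e+01,  2.38473684e+01,  5.37793547e+00,
       -3.75198870e-03,  1.20165987e-05]), 'tcp_pos': array([122.9784292 , 535.60750056, 230.48721064]), 'tcp_rot': array([ 8.63092294e-04,  9.93629043e-01, -1.12696830e-01, -6.61794737e-05]), 'ft_force': array([ 0.98174157, -0.23571545,  0.04875734]), 'moment': array([ 0.02648815,  0.02603532, -0.02855888]), 'finger_force': 0.0, 'grip_width': 85.57302160801525}
```

View pics/top0.png

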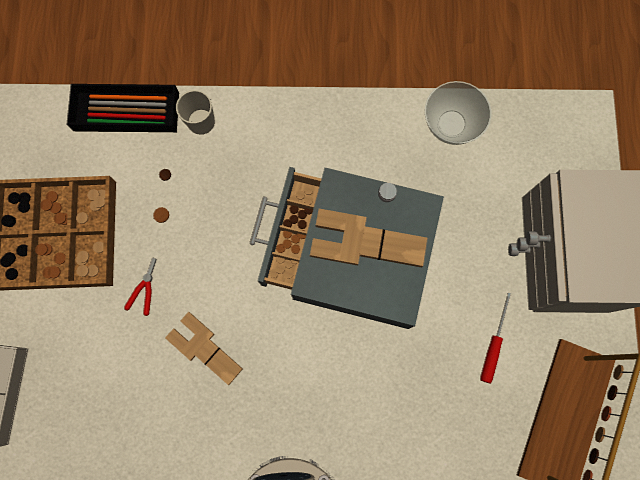

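View pics/scene0.png

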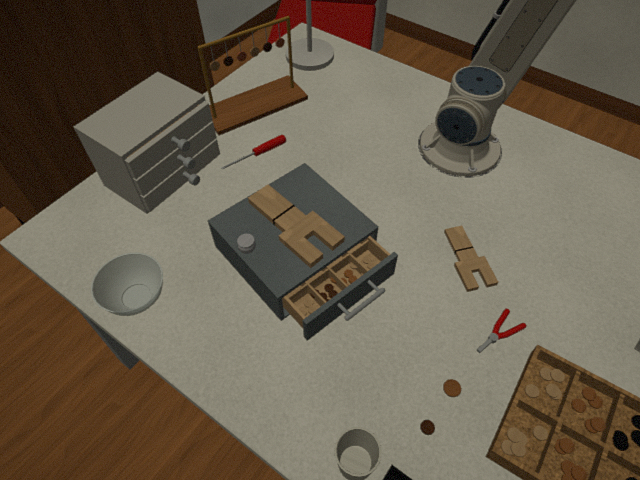

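Top view: the low grey chest is centred at about (365,247), with its drawer open to the left and its bar pull at (262,220). The candidate boards are the one on the chest (line near (381,245)) and a smaller one on the table (210,350), which is the look-alike. The tall pale cabinet at (590,240) also has drawers and is not the one meant. The tin is at (388,191). I'll take close crops next.

```bash
python3 - <<'E'
from h import *
import pickle
d=pickle.load(open("c0.pkl","rb"))
def crop(c,x0,y0,w,h,s,f):
    im=c["image"][y0:y0+h,x0:x0+w,::-1]
    im=cv2.resize(im,None,fx=s,fy=s,interpolation=cv2.INTER_CUBIC)
    im=np.clip(im.astype(float)*1.4,0,255).astype(np.uint8)
    cv2.imwrite(f,im)
crop(d["top"],245,160,200,150+20,3.5,"pics/topc.png")
crop(d["scene"],200,155,200,180,3.3,"pics/scenec.png")
E
```

```text
(no output)
```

View pics/topc.png

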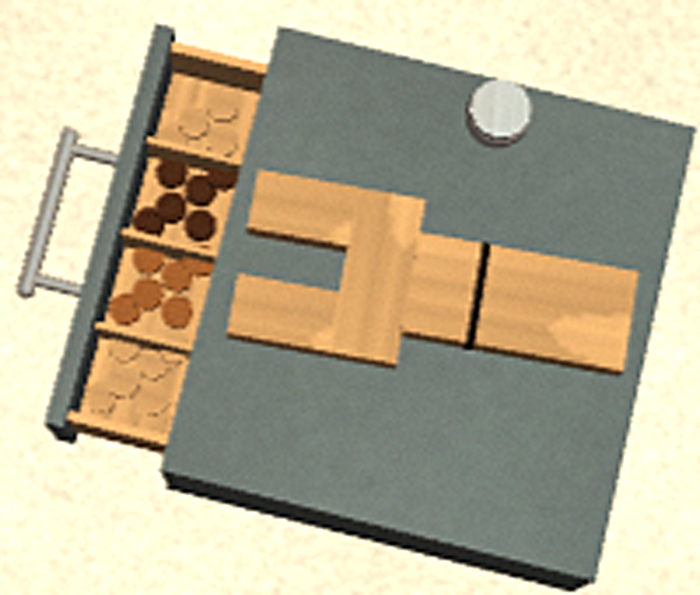

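View pics/scenec.png

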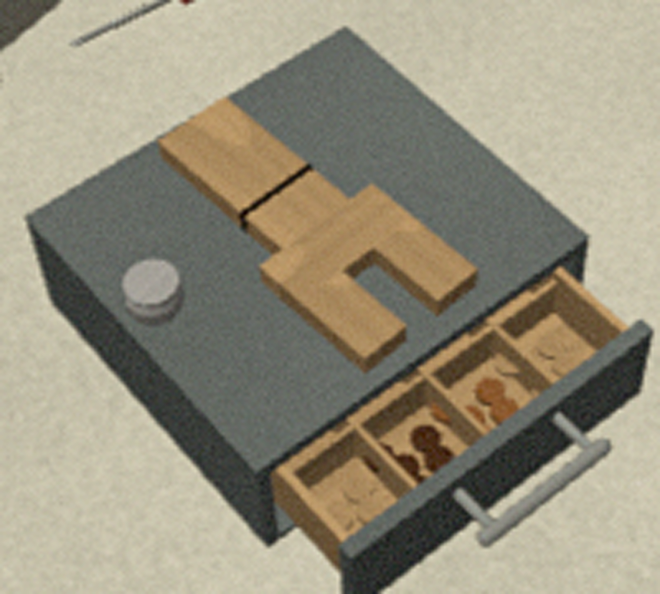

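The crops confirm the choice: the board on the chest has its line at top crop (486,243)–(470,347) and scene crop (310,168)–(242,215). The bar ends are at top crop (70,132) and (27,292). Next I triangulate.

```bash
python3 - <<'E'
from h import *
import pickle
d=pickle.load(open("c0.pkl","rb"));T,S=d["top"],d["scene"]
t=lambda u:(u[0]/3.5+245,u[1]/3.5+160); s=lambda u:(u[0]/3.3+200,u[1]/3.3+155)
P={"FL":((277,27),(262,473)),"FR":((164,474),(585,237)),"BL":((694,128),(28,218)),"BR":((592,580),(345,28)),
"line_l":((486,243),(242,219)),"line_r":((470,344),(310,168)),"tail_l":((638,270),(160,145)),"tail_r":((624,368),(228,98)),
"barL":((70,132),(487,538)),"barR":((27,292),(607,447)),"drFL":((158,27),(345,550)),"headshL":((425,198),(262,268)),"headtipL":((252,170),(367,358)),"tin":((500,108),(152,285))}
R={}
for k,(a,b) in P.items():
    p,e=tri(T,t(a),S,s(b));R[k]=p;print(k,p.round(1),round(e,1))
for k in("FL","FR","BL","BR"):print(k,atz(T,t(P[k][0]),100).round(1),atz(S,s(P[k][1]),100).round(1))
fl,fr,bl,br=[R[k] for k in("FL","FR","BL","BR")]
for k,z in(("line_l",118),("line_r",118),("tail_l",118),("tail_r",118),("headshL",118),("headtipL",118)):print(k,atz(T,t(P[k][0]),z).round(1),atz(S,s(P[k][1]),z).round(1))
print(np.linalg.norm(fl-fr),np.linalg.norm(bl-fl))
x=((bl-fl)+(br-fr));print("heading x",np.arctan2(x[1],x[0]), "front dir", np.arctan2(*(fl-fr)[[1,0]]))
print("edge",(fl+fr)/2)
E
```

```text
FL [712.9 -62.5  98.2] 2.9
FR [440.4  -0.9  93.4] 0.1
BL [ 652.3 -315.2   98.3] 2.2
BR [ 381.5 -249.6   97.2] 0.2
line_l [ 576.3 -187.8  113.7] 1.3
line_r [ 515.5 -177.8  114.9] 1.4
tail_l [ 560.2 -275.7  114.7] 3.9
tail_r [ 500.9 -264.9  117.2] 5.7
barL [654.4  64.7  65.9] 2.7
barR [553.9  88.7  61. ] 3.6
drFL [718.1   8.1  85. ] 3.2
headshL [ 601.9 -150.9  116.4] 3.3
headtipL [618.3 -50.6 118.7] 1.2
tin [ 656.5 -195.8  121.8] 1.7
FL [713.1 -63.7 100. ] [713.  -60.3 100. ]
FR [439.6  -1.2 100. ] [445.1   1.3 100. ]
BL [ 652.5 -315.8  100. ] [ 652.7 -312.9  100. ]
BR [ 381.3 -249.1  100. ] [ 383.7 -248.   100. ]
line_l [ 575.6 -187.9  118. ] [ 578.5 -184.7  118. ]
line_r [ 515.3 -178.1  118. ] [ 517.2 -175.4  118. ]
tail_l [ 560.5 -276.8  118. ] [ 561.4 -271.5  118. ]
tail_r [ 502.3 -267.3  118. ] [ 500.5 -261.6  118. ]
headshL [ 602.4 -152.2  118. ] [ 602.2 -148.5  118. ]
headtipL [618.2 -50.  118. ] [618.2 -51.4 118. ]
279.4402489875975 259.8571684810687
heading x -1.8046412059041586 front dir -0.2220854718078318
edge [576.65605238 -31.70090428  95.78602239]
```

Request:
{"op": "move_tool", "data": {"deltas": [{"trans":[286,143,0]},{"trans":[286,143,0]},{"trans":[286,143,0]},{"trans":[286,143,0]},{"trans":[286,143,0]},{"trans":[286,143,0]},{"trans":[286,143,0]},{"trans":[286,143,0]},{"trans":[286,143,0]}], "finger_gap": 0, "force": 30}}

```text
t: 0.85
tcp_pos: [372.6, 329.3, 231.0]
tcp_rot: [0.001, 0.993, -0.115, 0.0]
ft_force: [0.6, 0.0, -0.8]
grip_width: -0.3
finger_force: 0.0
```

Request:
{"op": "move_tool", "data": {"deltas": [{"trans":[286,143,0]},{"trans":[286,143,0]},{"trans":[286,143,0]},{"trans":[286,143,0]},{"trans":[286,143,0]},{"trans":[286,143,0]},{"trans":[286,143,0]},{"trans":[286,143,0]},{"trans":[286,143,0]},{"trans":[286,143,0]},{"trans":[286,143,0]}]}}

```text
t: 1.77
tcp_pos: [616.2, 129.5, 230.7]
tcp_rot: [0.0, 0.994, -0.113, -0.001]
ft_force: [-0.0, -0.4, -1.0]
grip_width: -0.0
finger_force: 0.0
```

Request:
{"op": "move_tool", "data": {"deltas": [{"trans":[0,0,60]},{"trans":[0,0,100]},{"trans":[0,0,140]},{"trans":[0,0,170]},{"trans":[0,0,185]},{"trans":[0,0,185]}]}}

```text
t: 2.27
tcp_pos: [611.9, 129.4, 41.0]
tcp_rot: [0.002, 0.994, -0.112, -0.005]
ft_force: [-0.8, 0.2, 0.1]
grip_width: -0.2
finger_force: 0.0
```

Request:
{"op": "move_tool", "data": {"deltas": [{"trans":[0,10,0]},{"trans":[0,20,0]},{"trans":[0,30,0]},{"trans":[0,38,0]},{"trans":[0,46,0]},{"trans":[0,54,0]},{"trans":[0,62,0]},{"trans":[0,70,0]},{"trans":[0,78,0]},{"trans":[0,84,0]},{"trans":[0,90,0]},{"trans":[0,90,0]}]}}

```text
t: 3.27
tcp_pos: [595.7, 40.1, 46.0]
tcp_rot: [0.0, 0.994, -0.113, -0.001]
ft_force: [-1.0, 0.6, -0.4]
grip_width: -0.4
finger_force: 0.0
```

```bash
python3 - <<'E'
from h import *
import pickle
T,S=cam("top"),cam("scene");pickle.dump((T,S),open("c1.pkl","wb"))
a=cv2.resize(T["image"][150:310,220:420,::-1],None,fx=2,fy=2);b=cv2.resize(S["image"][155:355,200:400,::-1],None,fx=2,fy=2)
o=np.zeros((400,800,3),np.uint8);o[:320,:400]=a;o[:,400:]=b
cv2.imwrite("pics/c1.png",o)
E
```

```text
(no output)
```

View pics/c1.png

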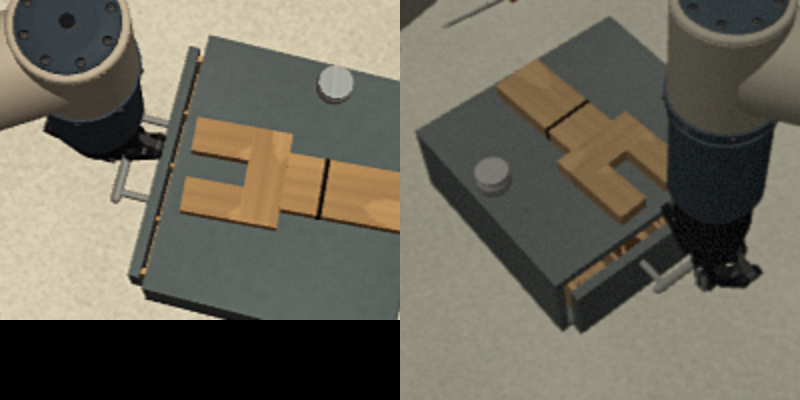

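The drawer now shows a gap of about 20 mm, and the fingers are at the middle of the bar (left panel (140,145)). I keep pushing, slowly.

Request:
{"op": "move_tool", "data": {"deltas": [{"trans":[0,4,0]},{"trans":[0,8,0]},{"trans":[0,11,0]},{"trans":[0,14,0]},{"trans":[0,16,0]},{"trans":[0,18,0]},{"trans":[0,18,0]}]}}

```text
t: 3.95
tcp_pos: [592.1, 23.2, 46.3]
tcp_rot: [0.001, 0.994, -0.113, -0.0]
ft_force: [0.5, -0.0, 0.3]
grip_width: -0.1
finger_force: 0.0
```

Request:
{"op": "move_tool", "data": {"deltas": [{"trans":[0,2,0]},{"trans":[0,3,0]},{"trans":[0,3,0]}]}}

```text
t: 4.2
tcp_pos: [591.7, 20.8, 46.4]
tcp_rot: [0.0, 0.994, -0.113, 0.0]
ft_force: [-0.4, 1.5, -1.0]
grip_width: 0.2
finger_force: 0.4
```

Request:
{"op": "move_tool", "data": {"deltas": [{"trans":[0,1,0]},{"trans":[0,2,0]},{"trans":[0,2,0]}]}}

```text
t: 4.45
tcp_pos: [591.7, 20.5, 46.4]
tcp_rot: [-0.001, 0.994, -0.113, 0.001]
ft_force: [0.2, 6.0, -0.9]
grip_width: -0.2
finger_force: 3.3
```

Request:
{"op": "move_tool", "data": {"deltas": [{"trans":[0,1,0]},{"trans":[0,2,0]},{"trans":[0,2,0]}]}}

```text
t: 4.7
tcp_pos: [591.7, 20.4, 46.5]
tcp_rot: [-0.003, 0.994, -0.113, 0.001]
ft_force: [-0.9, 13.6, -0.6]
grip_width: -0.4
finger_force: 6.2
```

Request:
{"op": "move_tool", "data": {"deltas": [{"trans":[0,1,0]},{"trans":[0,2,0]},{"trans":[0,2,0]}]}}

```text
t: 4.95
tcp_pos: [591.7, 20.2, 46.5]
tcp_rot: [-0.004, 0.994, -0.113, 0.002]
ft_force: [0.3, 18.9, 0.1]
grip_width: 0.0
finger_force: 9.1
```

The drawer has met its rigid stop, and the TCP is at edge x ≈ -53.5, which matches the home position. Next: back off, lift and get the grasp delta.

Request:
{"op": "move_tool", "data": {"deltas": [{"trans":[0,-15,0]},{"trans":[0,-30,0]},{"trans":[0,-30,-30]},{"trans":[0,-30,-70]},{"trans":[0,-30,-110]},{"trans":[0,-30,-140]},{"trans":[0,-30,-150]},{"trans":[0,-30,-150]}], "finger_gap": 85, "force": 40}}

```text
t: 5.62
tcp_pos: [598.9, 44.6, 200.2]
tcp_rot: [-0.0, 0.994, -0.113, 0.003]
ft_force: [-0.3, -0.3, -0.7]
grip_width: 85.0
finger_force: 0.0
```

```bash
python3 - <<'E'
from h import *
from scipy.spatial.transform import Rotation as R
s=manip.sense();q=s["tcp_rot"];M=R.from_quat(q[[1,2,3,0]]).as_matrix()
g=np.array([538.4,-231,196])
print(s["joint_pos"].round(3),s["tcp_pos"],M.T@(g-s["tcp_pos"]),np.arctan2(M[1],M[0]))
E
```

```text
[ 0.336  0.361  0.177  0.002 -1.38   1.009] [598.94308747  44.56217962 200.24364297] [  2.59849959 282.1292471    3.78477439] [-0.22558199 -1.79636707  0.0226353 ]
```

Request:
{"op": "move_tool", "data": {"deltas": [{"trans":[0,24,0],"turn_vec":[0,0,0.12]},{"trans":[0,48,0],"turn_vec":[0,0,0.24]},{"trans":[0,72,0],"turn_vec":[0,0,0.36]},{"trans":[1,96,0],"turn_vec":[0,0,0.48]},{"trans":[1,120,0],"turn_vec":[0,0,0.6]},{"trans":[1,144,0],"turn_vec":[0,0,0.72]},{"trans":[2,168,0],"turn_vec":[0,0,0.84]},{"trans":[2,192,0],"turn_vec":[0,0,0.96]},{"trans":[2,216,0],"turn_vec":[0,0,1.08]},{"trans":[3,240,0],"turn_vec":[0,0,1.2]},{"trans":[3,264,0],"turn_vec":[0,0,1.32]},{"trans":[3,282,0],"turn_vec":[0,0,1.44]}]}}

```text
t: 6.62
tcp_pos: [535.7, -232.6, 194.6]
tcp_rot: [-0.001, -0.67, 0.742, 0.001]
ft_force: [0.9, 0.3, -0.1]
grip_width: 85.0
finger_force: 0.0
```

Request:
{"op": "move_tool", "data": {"deltas": [{"turn_vec":[0,0,0.07]},{"turn_vec":[0,0,0.07]}]}}

```text
t: 6.78
tcp_pos: [535.8, -232.0, 194.5]
tcp_rot: [-0.001, -0.645, 0.764, 0.001]
ft_force: [0.8, 0.4, -0.4]
grip_width: 85.1
finger_force: 0.0
```

```bash
python3 - <<'E'
from h import *
from scipy.spatial.transform import Rotation as R
import pickle
s=manip.sense();q=s["tcp_rot"];M=R.from_quat(q[[1,2,3,0]]).as_matrix()
g=np.array([538.4,-231,130])
print(s["joint_pos"].round(3),s["tcp_pos"],M.T@(g-s["tcp_pos"]),np.arctan2(M[1],M[0]))
T,S=cam("top"),cam("scene");pickle.dump((T,S),open("c2.pkl","wb"))
a=cv2.resize(T["image"][155:330,245:445,::-1],None,fx=2,fy=2);b=cv2.resize(S["image"][155:355,200:400,::-1],None,fx=2,fy=2)
o=np.zeros((400,800,3),np.uint8);o[:350,:400]=a;o[:,400:]=b
cv2.imwrite("pics/c2.png",o)
E
```

```text
[-0.141  0.337  0.128  0.    -1.365 -0.029] [ 535.84728118 -231.98034205  194.53580039] [-1.42312765 -2.56393655 64.5271099 ] [-1.74028238  2.97210525  3.09463371]
```

View pics/c2.png

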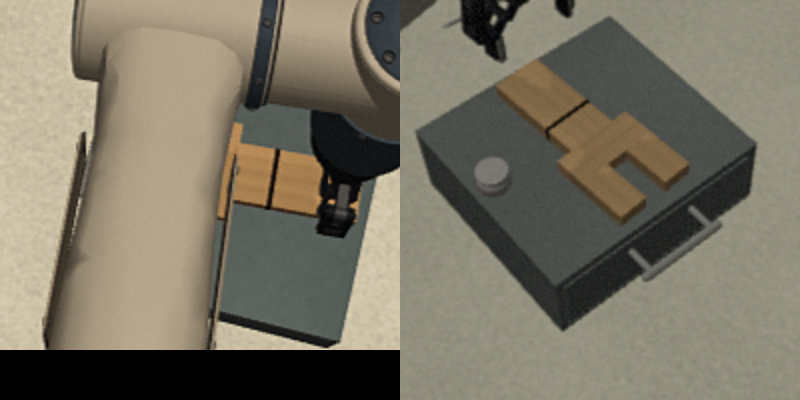

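The scene view shows the drawer flush and the board untouched, with the gripper over its tail. I descend and grip.

Request:
{"op": "move_tool", "data": {"deltas": [{"trans":[0,-2,30]},{"trans":[0,-2,55]},{"trans":[0,-2,75]},{"trans":[0,-2,85]},{"trans":[0,-2,90]},{"trans":[0,-2,93]},{"trans":[0,-2,93]},{"trans":[0,-2,93]}]}}

```text
t: 7.55
tcp_pos: [539.6, -231.5, 104.5]
tcp_rot: [0.0, -0.647, 0.763, -0.001]
ft_force: [1.1, 0.6, 0.8]
grip_width: 84.9
finger_force: 0.0
```

Request:
{"op": "move_tool", "data": {"deltas": [{},{},{},{},{},{}], "finger_gap": 50, "force": 30}}

```text
t: 8.05
tcp_pos: [539.3, -231.6, 104.3]
tcp_rot: [0.0, -0.647, 0.763, -0.001]
ft_force: [-0.8, -0.1, 6.0]
grip_width: 59.3
finger_force: 33.5
```

```bash
python3 - <<'E'
from h import *
S=cam("scene");cv2.imwrite("pics/c3.png",cv2.resize(S["image"][135:335,200:400,::-1],None,fx=3,fy=3,interpolation=cv2.INTER_CUBIC))
E
```

```text
(no output)
```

View pics/c3.png

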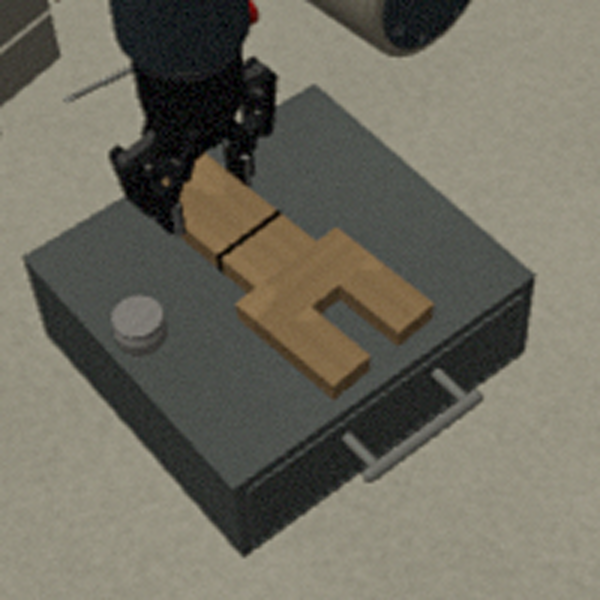

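The board is gripped (59.3 mm) and lies flat, with a light downward push. Now I slide out along edge -x, straightening it by 0.06 rad.

Request:
{"op": "move_tool", "data": {"deltas": [{"trans":[-4,0,0],"turn_vec":[0,0,0.005]},{"trans":[-10,-1,0],"turn_vec":[0,0,0.01]},{"trans":[-17,-1,0],"turn_vec":[0,0,0.015]},{"trans":[-24,-2,0],"turn_vec":[0,0,0.02]},{"trans":[-31,-2,0],"turn_vec":[0,0,0.025]},{"trans":[-38,-2,0],"turn_vec":[0,0,0.03]},{"trans":[-45,-3,0],"turn_vec":[0,0,0.03]},{"trans":[-52,-3,0],"turn_vec":[0,0,0.03]},{"trans":[-58,-4,0],"turn_vec":[0,0,0.03]},{"trans":[-63,-4,0],"turn_vec":[0,0,0.03]},{"trans":[-66,-4,0],"turn_vec":[0,0,0.03]},{"trans":[-66,-4,0],"turn_vec":[0,0,0.03]}]}}

```text
t: 9.1
tcp_pos: [554.4, -167.0, 104.4]
tcp_rot: [0.0, -0.635, 0.772, -0.001]
ft_force: [-0.7, -0.8, 6.6]
grip_width: 59.2
finger_force: 33.5
```

```bash
python3 -c "from h import *;S=cam('scene');cv2.imwrite('pics/c4.png',cv2.resize(S['image'][135:335,200:400,::-1],None,fx=3,fy=3,interpolation=cv2.INTER_CUBIC))"
```

Request:
{"op": "move_tool", "data": {"deltas": [{"trans":[-4,0,0],"turn_vec":[0,0,0.005]},{"trans":[-10,0,0],"turn_vec":[0,0,0.01]},{"trans":[-17,-1,0],"turn_vec":[0,0,0.015]},{"trans":[-24,-1,0],"turn_vec":[0,0,0.02]},{"trans":[-31,-1,0],"turn_vec":[0,0,0.025]},{"trans":[-38,-1,0],"turn_vec":[0,0,0.03]},{"trans":[-45,-2,0],"turn_vec":[0,0,0.035]},{"trans":[-53,-2,0],"turn_vec":[0,0,0.035]},{"trans":[-61,-2,0],"turn_vec":[0,0,0.035]},{"trans":[-69,-3,0],"turn_vec":[0,0,0.035]},{"trans":[-74,-3,0],"turn_vec":[0,0,0.035]},{"trans":[-74,-3,0],"turn_vec":[0,0,0.035]}]}}

```text
t: 10.15
tcp_pos: [571.7, -94.6, 104.3]
tcp_rot: [0.0, -0.622, 0.783, -0.001]
ft_force: [-1.1, -0.7, 7.0]
grip_width: 59.1
finger_force: 33.6
```

```bash
python3 - <<'E'
from h import *
import pickle
T,S=cam('top'),cam('scene');pickle.dump((T,S),open("c5.pkl","wb"))
o=np.zeros((600,800,3),np.uint8)
o[:,:400]=cv2.resize(T['image'][160:310,250:350,::-1],None,fx=4,fy=4,interpolation=cv2.INTER_CUBIC)
o[:,400:]=cv2.resize(S['image'][180:330,265:365,::-1],None,fx=4,fy=4,interpolation=cv2.INTER_CUBIC)
cv2.imwrite('pics/c5.png',np.clip(o*1.3,0,255).astype(np.uint8))
E
```

```text
(no output)
```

View pics/c5.png

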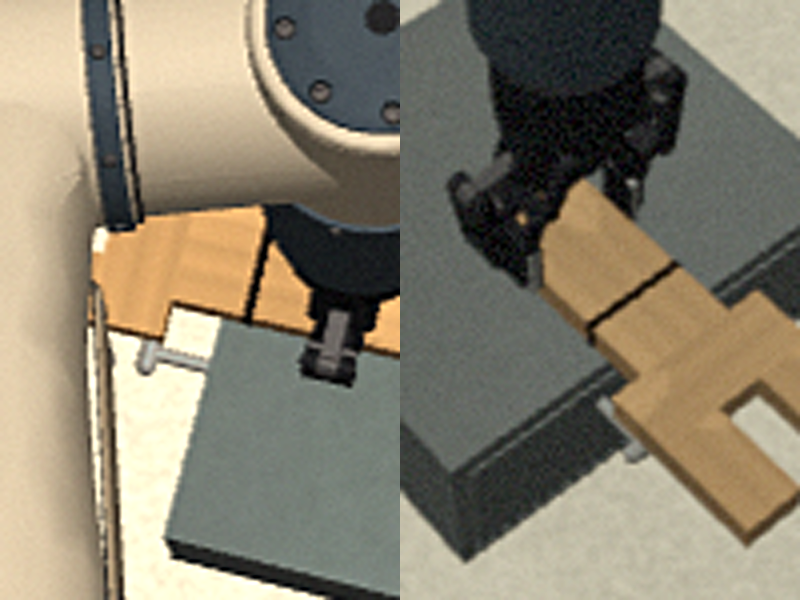

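The line runs from (677,264) to (592,328) in the scene panel. It is still somewhat behind the chest edge, which passes through (455,470) and (800,232). I'll compute the remainder.

```bash
python3 - <<'E'
from h import *
import pickle
T,S=pickle.load(open("c5.pkl","rb"))
s=lambda u:(265+(u[0]-400)/4,180+u[1]/4); t=lambda u:(250+u[0]/4,160+u[1]/4)
a,b=[atz(S,s(u),118)[:2] for u in((592,328),(677,264))]
fl=atz(S,s((455,470)),100)[:2];f2=atz(S,s((800,232)),100)[:2];fr=atz(S,(377.3,226.8),100)[:2]
print(a,b,fl,f2,fr)
def ang(v):return np.arctan2(v[1],v[0])
for e0,e1 in((fl,f2),(fl,fr)):
    d=(e0-e1)/np.linalg.norm(e0-e1);x=np.array([d[1],-d[0]]);print("line x",x@(a-e0),x@(b-e0),"hd",ang(x))
# top: visible line + chest front edge
a,b=[atz(T,t(u),118)[:2] for u in((270,208),(250,322))]
e0=atz(T,t((218,330)),100)[:2];e1=atz(T,t((166,540)),100)[:2]
FL=np.array([713.1,-63.7]);FR=np.array([439.6,-1.2])
for p,q in((e0,e1),(FL,FR)):
    d=(p-q)/np.linalg.norm(p-q);x=np.array([d[1],-d[0]]);print("top line x",x@(a-q),x@(b-q),"hd",ang(x))
E
```

```text
[613.06543574 -50.63501294] [554.28193382 -38.5627784 ] [712.31604475 -62.58963073] [486.82153701  -3.85994342] [444.98044167   1.30949295]
line x 13.446468725207401 16.57977625659935 hd -1.8255843617221794
line x 11.446049363193808 13.370171633607235 hd -1.8054164845778486
top line x 12.336036740029499 16.319300104650225 hd -1.7905095528143378
top line x 10.55150390761212 14.83593097802739 hd -1.795457855100372
```

Request:
{"op": "move_tool", "data": {"deltas": [{"trans":[-3,0,0]},{"trans":[-6,0,0]},{"trans":[-9,0,0]},{"trans":[-11,0,0]},{"trans":[-13,0,0]},{"trans":[-13,0,0]},{"trans":[-13,0,0]}]}}

```text
t: 10.83
tcp_pos: [574.4, -82.8, 104.4]
tcp_rot: [0.0, -0.621, 0.784, -0.001]
ft_force: [-1.4, -3.1, 6.5]
grip_width: 59.3
finger_force: 33.5
```

```bash
python3 - <<'E'
from h import *
import pickle
T,S=cam('top'),cam('scene');pickle.dump((T,S),open("c6.pkl","wb"))
o=np.zeros((600,800,3),np.uint8)
o[:,:400]=cv2.resize(T['image'][160:310,250:350,::-1],None,fx=4,fy=4,interpolation=cv2.INTER_CUBIC)
o[:,400:]=cv2.resize(S['image'][180:330,265:365,::-1],None,fx=4,fy=4,interpolation=cv2.INTER_CUBIC)
cv2.imwrite('pics/c6.png',np.clip(o*1.3,0,255).astype(np.uint8))
E
```

```text
(no output)
```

View pics/c6.png

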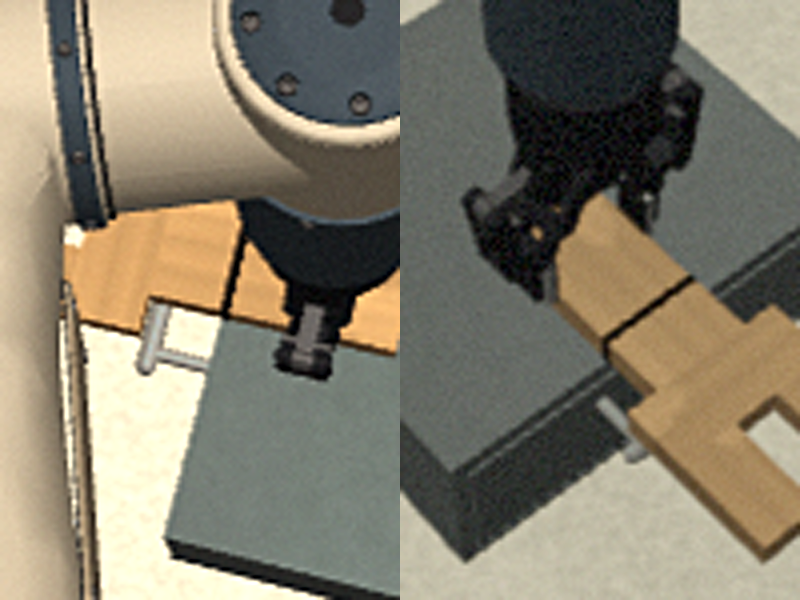

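The line is now at scene (693,278)–(607,343) and top (246,228)–(227,313), where it meets the chest's front edge at (220,320). I'll check this numerically.

```bash
python3 - <<'E'
from h import *
import pickle
T,S=pickle.load(open("c6.pkl","rb"))
s=lambda u:(265+(u[0]-400)/4,180+u[1]/4); t=lambda u:(250+u[0]/4,160+u[1]/4)
def rel(c,f,l,E):
    a,b=[atz(c,f(u),118)[:2] for u in l];p,q=E
    d=(p-q)/np.linalg.norm(p-q);x=np.array([d[1],-d[0]]);print(x@(a-q),x@(b-q))
rel(S,s,((607,343),(693,278)),(atz(S,s((455,470)),100)[:2],atz(S,(377.3,226.8),100)[:2]))
rel(T,t,((246,228),(227,313)),(np.array([713.1,-63.7]),np.array([439.6,-1.2])))
E
```

```text
-0.6474274484486483 1.1231165948656312
1.0468773258083 2.282345994273145
```

Request:
{"op": "move_tool", "data": {"deltas": [{},{},{},{},{},{}]}}

```text
t: 11.43
tcp_pos: [574.4, -82.9, 104.4]
tcp_rot: [0.0, -0.621, 0.784, -0.001]
ft_force: [-0.4, -2.9, 6.6]
grip_width: 59.2
finger_force: 33.5
```

```bash
python3 -c "from plant import manip;print(manip.job_done())"
```

```text
the job is handed in; nothing more can be done
None
```

The job is handed in, though the hand-in returned no verdict: the drawer is pushed home against its stop, and the board's dark line measures within about 2 mm of the chest's front edge, with the gripper still holding the board flat.

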